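Feel along the weld bead and sign the job off

TASK

Check the weld on the plate with the round blue patch: run the fingertips along the curved bead from the green dot over every yellow dot in turn to the red dot, lightly touching or just a few millimetres above it, without leaning on it or shifting the plate. Only after that, press the green half of the rocker switch fully down with the fingertips so that it stays down. Do not pick anything up, and leave everything else where it is.

Things in the scene. Friction and masses are not known exactly. Their poses are not given: they have to be found in the camera images.
- job: loose dark steel plate 172 x 172 x 6 mm, about 1.6 kg, flat, turned any way; round blue patch in its middle (radius 67, top 10 mm up); light grey weld bead (10 mm wide, crest 14 mm above the bench) round half of the patch's rim, an arc of radius 68 mm about the plate's centre. Origin: centre of its underside; z up; x points from the centre to mark4, the bead's middle
- mark1 (a point): first paint dot, GREEN, 13 mm across, on the bead's crest near one end, at -84 degrees from the plate's x axis. The 7 dots are 28 degrees (33 mm) apart, numbered anticlockwise from above. A dot is passed when the middle of the fingertips goes over it, touching or close above
- mark2 (a point): paint dot 2 of 7, yellow, on the crest of the bead, at -56 degrees from the plate's x axis
- mark3 (a point): paint dot 3 of 7, yellow, on the crest of the bead, at -28 degrees from the plate's x axis
- mark4 (a point): paint dot 4 of 7, yellow, on the crest of the bead, at 0 degrees from the plate's x axis
- mark5 (a point): paint dot 5 of 7, yellow, on the crest of the bead, at 28 degrees from the plate's x axis
- mark6 (a point): paint dot 6 of 7, yellow, on the crest of the bead, at 56 degrees from the plate's x axis
- mark7 (a point): last paint dot, RED, on the crest near the other end of the bead, at 84 degrees
- switch: grey housing of the job switch, fixed to the bench, 104 x 62 x 36 mm (x, y, z), base 20 mm high, with a 6 mm thick, 36 mm high cheek along each long side, 50 mm apart inside; the rocker lies between them. Origin: centre of its underside; x points to the green half's end
- rocker (a joint): rocker paddle 90 x 46 x 8 mm, half green, half red, hinged across its middle 34 mm above the bench, axis along the housing's y. 0: red half down, green half up (10 degrees); 0.36 rad: green half fully down on its stop. It has no spring, stays where it is left, and takes about 3 N at the middle of the green half to push
- green_half (a point): point on the top face of the rocker's green half, 30 mm from the hinge line; about 43 mm above the table when the green half is up, and some 11 mm lower when it is fully down
- spare: bystander: finished dark steel plate, 172 x 150 x 6 mm, with one straight bead and no dots; origin at the centre of its underside
- nut: bystander: brass hex nut, 38 mm over corners, 16 mm high, lying loose on the middle of the blue patch; origin at its underside
- magnet: bystander: red welding magnet 50 x 16 x 30 mm standing on the spare plate; origin at its underside
- bolt: bystander: steel bolt standing on its head, 63 mm high, 34 mm wide head; origin at its underside
- spraycan: bystander: yellow spray can, 64 mm wide, 170 mm high; origin at its underside
- mug: bystander: blue mug, 80 mm wide, 90 mm high; origin at its underside
- brush: bystander: hand brush lying on the bench by the left edge of the work area
There are look-alikes about, which are no part of the job. What is shaped like the switch but orange is not meant. Leave any pink look-alike of the job alone.

How it is judged:
On the way, in this order (a step that is already met when the one before it is completed fails the run):
1. the fingertips are over dot 1 (green), touching or close above it (horizontal distance between the grasp point and mark1 below 0.014 m and z of the grasp point in the frame of mark1 below 0.033 m), for 0.02 s.
2. the fingertips are over dot 2 (yellow), touching or close above it (horizontal distance between the grasp point and mark2 below 0.014 m and z of the grasp point in the frame of mark2 below 0.033 m), for 0.02 s.
3. the fingertips are over dot 3 (yellow), touching or close above it (horizontal distance between the grasp point and mark3 below 0.014 m and z of the grasp point in the frame of mark3 below 0.033 m), for 0.02 s.
4. the fingertips are over dot 4 (yellow), touching or close above it (horizontal distance between the grasp point and mark4 below 0.014 m and z of the grasp point in the frame of mark4 below 0.033 m), for 0.02 s.
5. the fingertips are over dot 5 (yellow), touching or close above it (horizontal distance between the grasp point and mark5 below 0.014 m and z of the grasp point in the frame of mark5 below 0.033 m), for 0.02 s.
6. the fingertips are over dot 6 (yellow), touching or close above it (horizontal distance between the grasp point and mark6 below 0.014 m and z of the grasp point in the frame of mark6 below 0.033 m), for 0.02 s.
7. the fingertips are over dot 7 (red), touching or close above it (horizontal distance between the grasp point and mark7 below 0.014 m and z of the grasp point in the frame of mark7 below 0.033 m), for 0.02 s.
8. the green half of the rocker is pressed down by the fingers (value of joint rocker above 0.3 rad and contact force between the fingers and rocker above 0.2 N), for 0.02 s.
At the end, for the whole second after the job is handed in: the rocker's green half is down (over 0.30 of 0.36 rad), the plate lies flat within 15 mm of where it was, and every bystander is within 20 mm of where it was (value of joint rocker above 0.3 rad and height (world z) of job below 0.004 m and angle between job's own z axis and vertical below 0.05 rad and distance of job from where it was at the start of the episode below 0.015 m and linear speed of job below 0.01 m/s and distance of each of spare, nut, magnet, bolt, spraycan, mug, brush from where it was at the start of the episode below 0.02 m); the robot touches nothing.
It fails at once if the robot leans on the plate (over 30 N) (contact force between the arm and job above 30 N).
It fails at once if the fingers lean on the plate (over 30 N) (contact force between the fingers and job above 30 N).
It fails at once if the plate is lifted or shifted by more than 15 mm (height (world z) of job above 0.006 m or distance of job from where it was at the start of the episode above 0.015 m or distance of any of mark1, mark7 from where it was at the start of the episode above 0.02 m).
It fails at once if a bystander is lifted, shifted or knocked over (more than 20 mm) (distance of any of spare, nut, magnet, bolt, spraycan, mug, brush from where it was at the start of the episode above 0.02 m or angle between any of bolt, spraycan, mug, magnet's own z axis and vertical above 0.5 rad).
It also fails if it takes over 56 s, if anything falls off the work surface, if the arm or the gripper's body presses on something with over 40 N, if the wrist force passes 120 N, or if a joint passes its speed limit or range.

ROBOT

A 6-joint arm with a two-finger parallel gripper is mounted at the origin on the work surface. World frame = base frame: x ahead of the robot, y to its left, z up, the work surface at z = 0. Lengths are in m, angles in rad, forces in N, time in s.
With the tool pointing down it reaches from about 0.4 to 0.825 m from the base axis. Payload 7 kg.
Tool frame: the origin (TCP) lies midway between the tips of the shut fingers; the grasp point (between the pads) lies 19 mm behind it; z points along the fingers, y is the direction in which the jaws open and shut (so a half turn about z gives the same grasp; the last joint's range is limited). The gripper opens to 85 mm and grips with 20 to 120 N. Pads are 22 mm wide; open, the fingers measure 114 mm over their backs; the gripper's body (76 mm by 85 mm) begins 54 mm behind the grasp point. The pads swing forward as they close: fully open they stand 13 mm farther back than shut.
Start: joints at [-1.056, 0.359, 0.012, 0, -1.224, -0.288], TCP at [0.152, -0.658, 0.21] pointing down, gripper open.
Joint ranges: [-3.07, 3.07], [-1.43, 2.12], [-1.02, 1.25], [-3.03, 1.67], [-3.05, -0], [-3.03, 3.03]. Speed limits (rad/s): [2.39, 2.39, 3.01, 3.14, 3.14, 3.14].

INTERFACE

Orientations are given as a unit quaternion [w, x, y, z].
In Python, from workcell import manip, eyes, ticket gives the robot as it stands.
- The arm moves only by the tool servo_tool, never from a script. Its argument "steps" is a list that holds one entry, the list of rows, each a list of 7 numbers: the shift along the world's x, y, z in cm, then the turn, a rotation vector about the world's x, y, z in rad, then the finger opening in cm, from 0 to 8.54. In form: [[[x, y, z, rx, ry, rz, jaw], ...]]. A call has 1 to 12 rows; each row is the pose to reach, as a shift and turn from the pose commanded when the call began; what a row does not reach only later rows make up. A row lasts 1/10 s, in which the tool goes at most 50 mm and 8.59 degrees, less where a joint would pass 70% of its speed; a pose out of reach is approached as far as the arm can. A call with a gripper value outside its range is refused whole. The fingers move at their own pace and stop on an object; "grip_force" is the grip in N (left out, the last holds). Time passes only in rows, so rows that repeat a pose let the fingers close. It gives the time, the measured TCP pose, the force and the opening at its end, in the units of the state.
- manip.get_obs(): the state, without advancing time (a new reading comes with each control period).
- eyes.snapshot(name): name is "side" or "top"; returns a dict with "image" (400x640x3 uint8, red, green, blue), "K" (3x3 intrinsics, pixels), "view" (4x4, takes a point from world to camera coordinates). Camera axes: x right, y up, looking along -z (the intrinsics and any distortion apply to the point x, -y, -z); pixel columns grow to the right and rows downward; lengths in m; the calibration is good to about 2 mm. A picture is of the moment at which its call begins. There is no depth.
- ticket.job_done(): hands the job in, once; it reports no verdict.
The state is a dict: "clock": time; "qpos": joint angles; "joint_vel": joint speeds; "tau": joint torques, N m; "position": TCP position; "tool_rot": TCP orientation; "wrist_force": force on the tool from outside, world axes, zero at the start; "wrist_torque": the same for the moment, N m; "width": finger opening in m.
Only numpy, scipy, OpenCV 4.12 (cv2) and the standard library are available. Lean on these libraries where they do the work, as an engineer would, in place of code of your own. Each camera call takes 0.05 s, during which the arm holds its last target. There are 200 camera calls.

## Working session

There is one attempt and no reset: what is moved stays moved. The work goes in short steps, Python scripts to look and compute and a tool call to move; the robot and the scene stay as the last step left them, time stands still between calls to the robot, and variables do not carry over. Pictures are saved under pics/ and viewed, about 8 in all and at most 12, crops included, and the job is handed in when it is done.

Besides the shell and the picture viewer there is one more tool, called as name([rows], argument=value, ...), one row to a line, values as JSON. servo_tool: Moves the arm, as the interface text tells. Its arguments: {"type":"object","properties":{"steps":{"type":"array","items":{"type":"array","items":{"type":"array","items":{"type":"number"}}}},"grip_force":{"type":"number"}},"required":["steps"]}

```bash
mkdir -p pics
cat > h.py <<'E'
import numpy as np, cv2
from workcell import manip, eyes, ticket
def snap(n,f=None):
    s=eyes.snapshot(n)
    if f: cv2.imwrite('pics/'+f,s['image'][:,:,::-1]); np.savez('pics/'+f[:-4]+'.npz',**{k:np.array(s[k]) for k in ('image','K','view')})
    return s
def ray(s,u,v,z):
    "pixel -> world point at height z"
    K=np.array(s['K']);V=np.array(s['view'])
    d=np.linalg.inv(K)@[u,v,1]; d=np.array([d[0],-d[1],-d[2]])
    R=V[:3,:3];c=-R.T@V[:3,3];d=R.T@d
    return c+d*(z-c[2])/d[2]
def proj(s,p):
    V=np.array(s['view']);q=V[:3,:3]@np.array(p)+V[:3,3];q=np.array(s['K'])@[q[0],-q[1],-q[2]];return q[:2]/q[2]
E
python3 - <<'E'
from h import *
s=snap('top','top.png');t=snap('side','side.png')
print({k:(v if k!='image' else 0) for k,v in s.items()});print([k for k in t]); print(manip.get_obs())
E
```

```text
{'image': 0, 'K': array([[425.13486488,   0.        , 322.84480753],
       [  0.        , 425.13486488, 203.60759853],
       [  0.        ,   0.        ,   1.        ]]), 'view': array([[-0.00411593, -0.99977862, -0.02063427, -0.02011548],
       [ 0.9943084 , -0.00628845,  0.10635446, -0.54149096],
       [-0.10646067, -0.02007908,  0.99411416, -1.45953631],
       [ 0.        ,  0.        ,  0.        ,  1.        ]])}
['image', 'K', 'view']
{'clock': 0.1, 'qpos': array([-1.05593373e+00,  3.59322754e-01,  1.11651570e-02, -2.95039869e-04,
       -1.22413123e+00, -2.88101439e-01]), 'joint_vel': array([ 0.00138138, -0.00098919,  0.00159647,  0.00037895, -0.0006415 ,
       -0.00059444]), 'tau': array([-2.11392340e-03, -5.84762621e+01,  2.94108760e+01,  6.95456386e+00,
       -3.18422804e-03, -4.49732795e-06]), 'position': array([ 0.15161676, -0.65727377,  0.20886139]), 'tool_rot': array([-1.63943645e-04, -1.13087879e-01,  9.93584700e-01,  7.41112172e-04]), 'wrist_force': array([-0.69118568,  0.43240502, -0.11239084]), 'wrist_torque': array([-0.00729247,  0.00668519, -0.04977697]), 'width': 0.08535264565717168}
```

View pics/top.png

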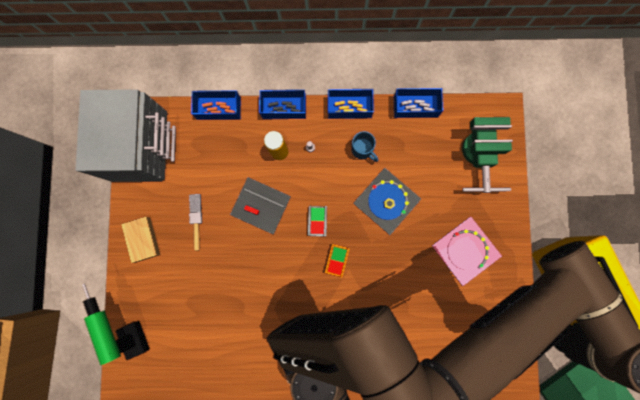

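View pics/side.png

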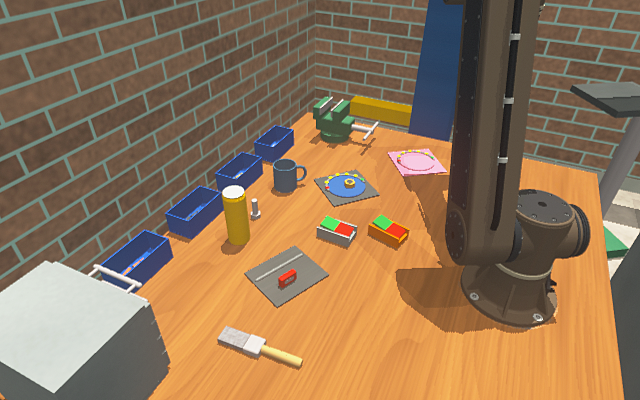

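The job plate with the blue patch and nut is at top (387,201). The pink look-alike at (467,251) is to be left alone. The grey switch is at (317,221) and the orange decoy at (337,261). I'll confirm with one enlarged crop.

Run:
```python
from h import *
s=np.load('pics/top.npz');im=s['image'][160:280,295:430][:,:,::-1]
cv2.imwrite('pics/crop.png',cv2.resize(im,None,fx=5,fy=5,interpolation=cv2.INTER_CUBIC))
hsv=cv2.cvtColor(s['image'],cv2.COLOR_RGB2HSV)
def blobs(n,lo,hi,a=3):
    m=cv2.inRange(hsv,np.array(lo),np.array(hi));N,l,st,c=cv2.connectedComponentsWithStats(m)
    for i in range(1,N):
        u,v=c[i]
        if st[i,4]>=a and 298<u<425 and 165<v<280: print(n,c[i].round(1),st[i,4],ray(s,u,v,.014).round(4)[:2],ray(s,u,v,.038).round(4)[:2])
blobs('yel',(22,120,120),(35,255,255));blobs('grn',(45,100,60),(80,255,255));blobs('red',(0,170,100),(8,255,255));blobs('blu',(100,120,60),(125,255,255),50)
```

```text
yel [382.  181.5] 16 [ 0.6204 -0.2327] [ 0.6166 -0.2298]
yel [391.4 181.4] 13 [ 0.6206 -0.2659] [ 0.6168 -0.2624]
yel [399.8 185.6] 14 [ 0.6051 -0.2952] [ 0.6016 -0.2913]
yel [405.4 193.4] 13 [ 0.5774 -0.3142] [ 0.5743 -0.31  ]
yel [388.5 203.2] 48 [ 0.5428 -0.2542] [ 0.5402 -0.2509]
yel [406.6 202.6] 13 [ 0.5446 -0.3177] [ 0.542  -0.3135]
grn [317.4 213.7] 170 [ 0.5074 -0.0033] [ 0.5054 -0.0041]
grn [403.5 211.5] 12 [ 0.5133 -0.306 ] [ 0.5112 -0.302 ]
grn [338.4 253.9] 151 [ 0.3661 -0.0762] [ 0.3663 -0.0758]
red [373.7 186. ] 7 [ 0.6045 -0.2031] [ 0.601  -0.2007]
red [316.8 226.8] 148 [ 0.4611 -0.001 ] [ 0.4599 -0.0018]
red [335.1 266.9] 168 [ 0.3215 -0.0645] [ 0.3224 -0.0643]
blu [386.2 201.1] 929 [ 0.5505 -0.246 ] [ 0.5478 -0.2429]
```

View pics/crop.png

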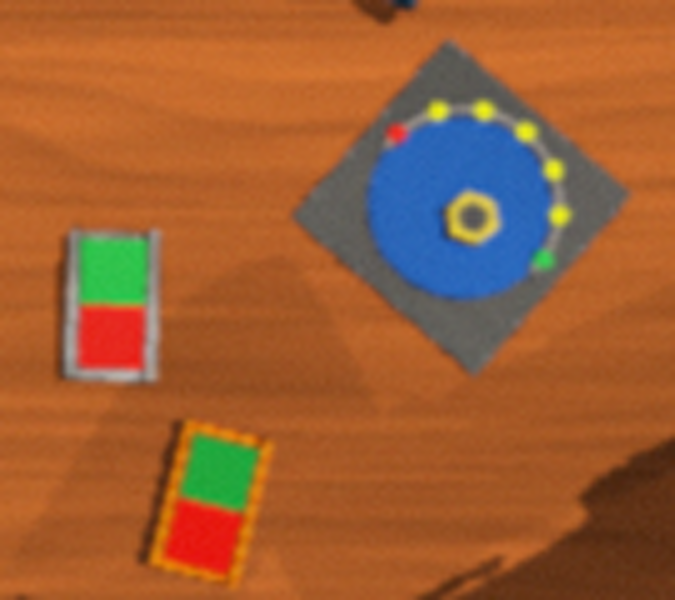

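Run:
```python
from h import *
from scipy.optimize import least_squares
s=np.load('pics/top.npz')
P=np.array([[403.5,211.5],[406.6,202.6],[405.4,193.4],[399.8,185.6],[391.4,181.4],[382,181.5],[373.7,186]])
W=np.array([ray(s,*p,.014)[:2] for p in P]);a=np.radians(np.arange(-84,85,28))
M=lambda q:np.c_[q[0]+.068*np.cos(q[2]+a),q[1]+.068*np.sin(q[2]+a)]
r=least_squares(lambda q:(M(q)-W).ravel(),[.55,-.25,-.7]);print(r.x,abs(r.fun).max());print(M(r.x).round(4))
g=ray(s,317.4,213.7,.0425);b=ray(s,316.8,226.8,.0265+.003);print(g,b)
# side-view check of predicted points
t=np.load('pics/side.npz')
for n,p in [('c',(*r.x[:2],.010))]+[('m',(*m,.014)) for m in M(r.x)]+[('g',g),('r',b)]: print(n,proj(t,p).round(1))
hsv=cv2.cvtColor(t['image'],cv2.COLOR_RGB2HSV)
for lo,hi in(((22,120,120),(35,255,255)),((45,100,60),(80,255,255)),((0,170,100),(8,255,255)),((100,120,60),(125,255,255))):
    N,l,st,c=cv2.connectedComponentsWithStats(cv2.inRange(hsv,np.array(lo),np.array(hi)))
    print([c[i].round(1).tolist()+[int(st[i,4])] for i in range(1,N) if st[i,4]>3 and 310<c[i][0]<415 and 160<c[i][1]<250])
```

```text
[ 0.55399331 -0.2500154  -0.72616779] 0.0011415441360789202
[[ 0.5144 -0.3053]
 [ 0.545  -0.3174]
 [ 0.5777 -0.3138]
 [ 0.6048 -0.2952]
 [ 0.6201 -0.266 ]
 [ 0.6199 -0.2331]
 [ 0.6042 -0.2042]]
[ 0.50489856 -0.00423264  0.0425    ] [ 0.46026949 -0.00158718  0.0295    ]
c [346.4 184.1]
m [362.8 178.1]
m [355.9 174.3]
m [347.  172.6]
m [338.  173.3]
m [330.9 176.3]
m [327.1 180.9]
m [327.8 186.3]
g [330.9 221.2]
r [344.3 229.4]
[[337.2, 174.0, 10], [346.0, 173.5, 6], [355.1, 175.1, 9], [330.0, 177.0, 11], [351.4, 181.3, 14], [326.4, 181.8, 8], [346.3, 181.9, 7], [402.5, 236.5, 6]]
[[361.7, 179.0, 7], [382.1, 222.0, 170], [329.6, 222.8, 162]]
[[326.4, 187.2, 5], [344.0, 228.9, 155], [395.5, 230.0, 169]]
[[345.2, 186.5, 508]]
```

servo_tool([
  [[3, 3, 0, 0, 0, 0, 0], [6, 6, 0, 0, 0, 0, 0], [9, 9, 0, 0, 0, 0, 0], [12, 12, 0, 0, 0, 0, 0], [15, 15, 0, 0, 0, 0, 0], [18.2, 17.8, -1, 0, 0, 0, 0], [21.2, 20.7, -3, 0, 0, 0, 0], [24.2, 23.6, -5, 0, 0, 0, 0], [27.2, 26.5, -7, 0, 0, 0, 0], [30.2, 29.4, -9, 0, 0, 0, 0], [33.2, 32.4, -11, 0, 0, 0, 0], [36.2, 35.3, -13, 0, 0, 0, 0]],
])

```text
clock: 1.3
position: [0.5145, -0.3032, 0.0788]
tool_rot: [-0.0, -0.113, 0.994, 0.0]
wrist_force: [0.4, -1.1, 0.1]
width: -0.0001
```

servo_tool([
  [[0, 0, 0, 0, 0, 0, 0], [0, 0, 0, 0, 0, 0, 0], [0, 0, 0, 0, 0, 0, 0]],
])

```text
clock: 1.6
position: [0.5134, -0.305, 0.0798]
tool_rot: [-0.0, -0.113, 0.994, -0.0]
wrist_force: [-0.2, -0.4, -0.5]
width: -0.0002
```

Run:
```python
from h import *
s=snap('side','s2.png');im=s['image'][90:230,260:430][:,:,::-1]
t=snap('top','t2.png')['image'][150:250,320:440][:,:,::-1]
r=lambda i:cv2.resize(i,(600,420) if 0 else None,fx=4,fy=4,interpolation=cv2.INTER_CUBIC)[:400]
a,b=r(im)[:,:],r(t);a=cv2.resize(im,None,fx=2.3,fy=2.3);a=a[:];h=400;a=cv2.resize(im,(400,330));b=cv2.resize(t,(396,330))
cv2.imwrite('pics/c2.png',np.hstack([a,b]));o=manip.get_obs();print(o['position'],o['width'],o['wrist_force'],proj(s,o['position']))
```

```text
[ 0.51336076 -0.30548785  0.08030203] -0.00015952601182719857 [-0.2504616  -0.29909135  0.1153807 ] [364.53635412 161.954049  ]
```

View pics/c2.png

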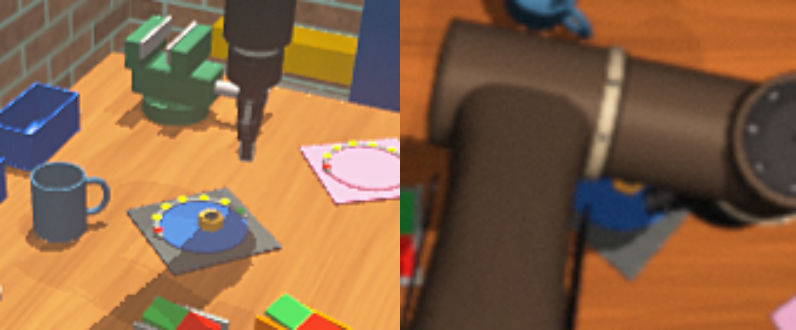

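The side crop shows the fingertips above the green dot. The tip looks about 4 px higher than predicted, so I'll check its edge numerically.

Run:
```python
from h import *
s=np.load('pics/s2.npz');t=np.load('pics/side.npz')
d=np.abs(s['image'].astype(int)-t['image']).sum(2)
for v in range(142,172): print(v,[int(x) for x in d[v,357:372]])
for z in (.06,.08,.1): print(proj(s,(.5134,-.3055,z)))
```

```text
142 [12, 26, 18, 142, 260, 257, 193, 183, 181, 225, 239, 284, 277, 92, 16]
143 [11, 20, 23, 15, 139, 271, 216, 201, 205, 248, 274, 225, 118, 63, 38]
144 [20, 17, 20, 32, 126, 83, 62, 60, 50, 117, 246, 85, 116, 15, 28]
145 [16, 21, 31, 21, 225, 115, 62, 66, 72, 101, 104, 133, 94, 16, 18]
146 [16, 17, 25, 14, 356, 149, 138, 147, 178, 129, 120, 113, 50, 42, 33]
147 [10, 16, 26, 21, 334, 282, 284, 322, 275, 113, 110, 121, 28, 77, 44]
148 [15, 20, 23, 52, 327, 282, 249, 221, 75, 84, 119, 250, 49, 59, 40]
149 [14, 14, 29, 22, 178, 223, 286, 83, 100, 107, 171, 184, 25, 60, 45]
150 [15, 16, 20, 34, 44, 185, 267, 89, 113, 197, 228, 106, 74, 53, 44]
151 [17, 21, 22, 25, 22, 173, 113, 106, 197, 276, 177, 74, 66, 44, 45]
152 [11, 17, 16, 20, 34, 83, 111, 146, 302, 273, 169, 79, 59, 47, 46]
153 [14, 19, 16, 24, 38, 83, 123, 205, 306, 273, 172, 61, 57, 45, 45]
154 [19, 14, 18, 26, 39, 83, 223, 300, 295, 251, 148, 40, 62, 48, 41]
155 [16, 14, 17, 25, 43, 148, 322, 292, 290, 238, 146, 31, 53, 48, 43]
156 [17, 18, 17, 23, 98, 262, 324, 291, 284, 240, 134, 12, 22, 38, 42]
157 [11, 14, 20, 22, 58, 215,
[... 337 characters left out ...]
18, 21, 14, 13, 14, 17, 17, 17]
163 [17, 18, 19, 14, 18, 13, 14, 17, 16, 16, 14, 17, 16, 21, 14]
164 [16, 16, 16, 15, 15, 15, 18, 14, 16, 15, 11, 18, 17, 15, 15]
165 [16, 12, 15, 19, 14, 16, 18, 16, 17, 16, 20, 18, 21, 17, 15]
166 [20, 15, 19, 15, 19, 17, 13, 17, 13, 19, 14, 14, 14, 15, 16]
167 [14, 13, 12, 12, 12, 22, 16, 18, 17, 21, 15, 17, 18, 17, 15]
168 [16, 17, 19, 16, 15, 18, 16, 14, 13, 16, 17, 20, 14, 13, 18]
169 [16, 17, 17, 22, 18, 14, 13, 15, 19, 13, 16, 14, 17, 18, 13]
170 [27, 17, 11, 12, 15, 14, 13, 16, 11, 16, 15, 19, 22, 13, 17]
171 [19, 31, 15, 15, 15, 16, 18, 13, 18, 15, 15, 19, 23, 12, 15]
[364.06803441 166.99176285]
[364.51993326 162.02537772]
[364.97945515 156.975215  ]
```

servo_tool([
  [[0, 0, -2, 0, 0, 0, 0], [0, 0, -4, 0, 0, 0, 0], [0, 0, -5, 0, 0, 0, 0], [0, 0, -5.7, 0, 0, 0, 0], [0, 0, -6, 0, 0, 0, 0], [0, 0, -6, 0, 0, 0, 0], [0, 0, -6, 0, 0, 0, 0]],
])

```text
clock: 2.4
position: [0.5142, -0.3049, 0.0204]
tool_rot: [0.0, -0.113, 0.994, -0.0]
wrist_force: [0.3, -0.2, 0.5]
width: -0.0002
```

Run:
```python
from h import *
s=snap('side','s3.png');im=s['image'][140:200,310:400][:,:,::-1]
cv2.imwrite('pics/c3.png',cv2.resize(im,None,fx=8,fy=8,interpolation=cv2.INTER_NEAREST))
o=manip.get_obs();print(o['position'],o['wrist_force'],proj(s,o['position']))
```

```text
[ 0.51426781 -0.30488334  0.02043269] [-0.06108523 -0.04493592  0.23927768] [362.90251323 176.60450162]
```

View pics/c3.png

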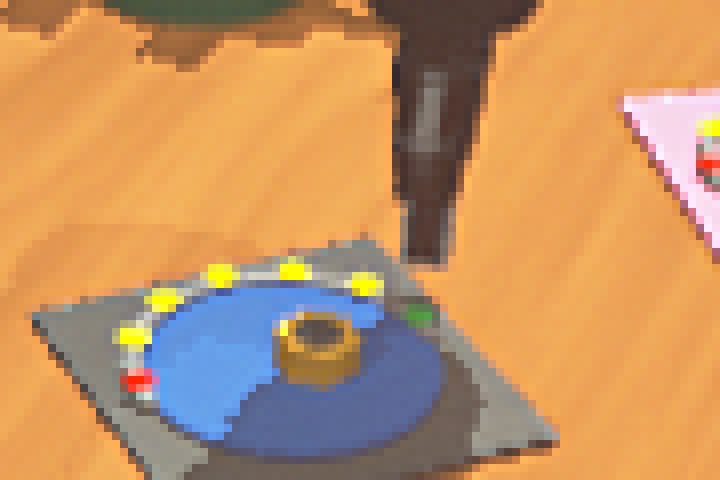

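The tip ends at about row 173 and the green dot is at row 179, a gap larger than the 6 mm expected. I'll descend gently and watch the force to find the real height.

servo_tool([
  [[0, 0, -0.1, 0, 0, 0, 0], [0, 0, -0.2, 0, 0, 0, 0], [0, 0, -0.3, 0, 0, 0, 0], [0, 0, -0.4, 0, 0, 0, 0], [0, 0, -0.5, 0, 0, 0, 0], [0, 0, -0.6, 0, 0, 0, 0], [0, 0, -0.65, 0, 0, 0, 0], [0, 0, -0.65, 0, 0, 0, 0]],
])

```text
clock: 3.25
position: [0.5137, -0.3047, 0.0131]
tool_rot: [-0.0, -0.113, 0.994, 0.0]
wrist_force: [-0.3, 1.3, -0.6]
width: 0.0
```

Run:
```python
from h import *
s=np.load('pics/s3.npz');V=s['view'];print('cam',-V[:3,:3].T@V[:3,3])
print('tip if at z.0204',ray(s,362.9,173.1,.0204)); print('dot',ray(s,361.7,179,.014))
print(manip.get_obs()['wrist_force'])
```

```text
cam [0.13860625 0.88033866 0.82597956]
tip if at z.0204 [ 0.52224642 -0.32632397  0.0204    ]
dot [ 0.51569677 -0.29802894  0.014     ]
[-0.3291264   1.25755956 -0.56980696]
```

servo_tool([
  [[0, 0, -0.1, 0, 0, 0, 0], [0, 0, -0.2, 0, 0, 0, 0], [0, 0, -0.3, 0, 0, 0, 0], [0, 0, -0.4, 0, 0, 0, 0], [0, 0, -0.4, 0, 0, 0, 0]],
])

```text
clock: 3.75
position: [0.5136, -0.3046, 0.009]
tool_rot: [-0.0, -0.113, 0.994, 0.0]
wrist_force: [0.8, -0.2, 0.6]
width: 0.0003
```

Run:
```python
from h import *
s=snap('side','s4.png');im=s['image'][150:200,320:395][:,:,::-1]
cv2.imwrite('pics/c4.png',cv2.resize(im,None,fx=10,fy=10,interpolation=cv2.INTER_NEAREST))
o=manip.get_obs();print(o['position'],o['wrist_force'],proj(s,o['position']))
```

```text
[ 0.51366572 -0.30466407  0.00907248] [-0.35779173  0.17512348 -0.35804711] [362.7970591  179.37291321]
```

View pics/c4.png

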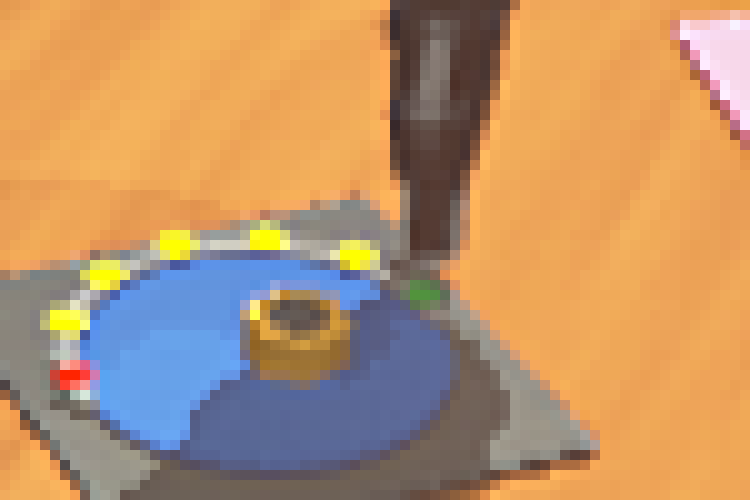

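servo_tool([
  [[0, 0, -0.1, 0, 0, 0, 0], [0, 0, -0.2, 0, 0, 0, 0], [0, 0, -0.3, 0, 0, 0, 0], [0, 0, -0.4, 0, 0, 0, 0], [0, 0, -0.4, 0, 0, 0, 0]],
])

```text
clock: 4.3
position: [0.5136, -0.3047, 0.005]
tool_rot: [-0.0, -0.113, 0.994, 0.0]
wrist_force: [0.9, 0.8, 0.5]
width: -0.0002
```

servo_tool([
  [[0, 0, -0.1, 0, 0, 0, 0], [0, 0, -0.2, 0, 0, 0, 0], [0, 0, -0.3, 0, 0, 0, 0], [0, 0, -0.4, 0, 0, 0, 0], [0, 0, -0.4, 0, 0, 0, 0]],
])

```text
clock: 4.8
position: [0.5136, -0.3046, 0.001]
tool_rot: [-0.0, -0.113, 0.994, 0.0]
wrist_force: [-0.7, -0.9, -0.5]
width: 0.0
```

Run:
```python
from h import *
s=snap('side','s5.png');im=s['image'][150:200,320:395][:,:,::-1]
cv2.imwrite('pics/c5.png',cv2.resize(im,None,fx=10,fy=10,interpolation=cv2.INTER_NEAREST))
o=manip.get_obs();print(o['position'],o['wrist_force'],o['qpos'],proj(s,o['position']))
```

```text
[ 0.51368985 -0.30470025  0.00111333] [-0.65828023 -0.14779508  0.39910973] [-2.08438093e-01  4.42544066e-01 -4.01401092e-01  2.36595510e-05
 -7.27054902e-01 -1.13554171e+00] [362.6241738  181.24017124]
```

View pics/c5.png

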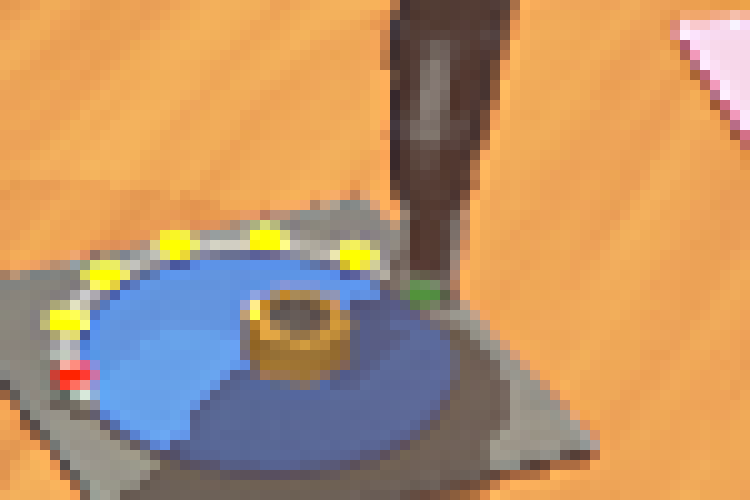

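Finger front edge is now at row 178 against the dot's row 179.3, with no contact force yet. A side view can't separate a height offset from a horizontal one, so I'll check from the top camera.

Run:
```python
from h import *
s=snap('top','t6.png');im=s['image'][170:240,360:440][:,:,::-1]
cv2.imwrite('pics/c6.png',cv2.resize(im,None,fx=8,fy=8,interpolation=cv2.INTER_NEAREST))
V=s['view'];print('cam',-V[:3,:3].T@V[:3,3])
for z in (.001,.02,.04,.06,.09): print(z,proj(s,(.5137,-.3047,z)).round(1),((proj(s,(.5137,-.3047,z))-[360,170])*8).round())
print('offset hyp',((proj(s,(.522,-.328,.001))-[360,170])*8).round())
```

```text
cam [ 0.38294299 -0.05282232  1.50812062]
0.001 [402.5 211.7] [340. 334.]
0.02 [403.4 211.2] [347. 330.]
0.04 [404.4 210.7] [355. 326.]
0.06 [405.4 210.2] [363. 321.]
0.09 [406.9 209.4] [375. 315.]
offset hyp [392. 315.]
```

View pics/c6.png

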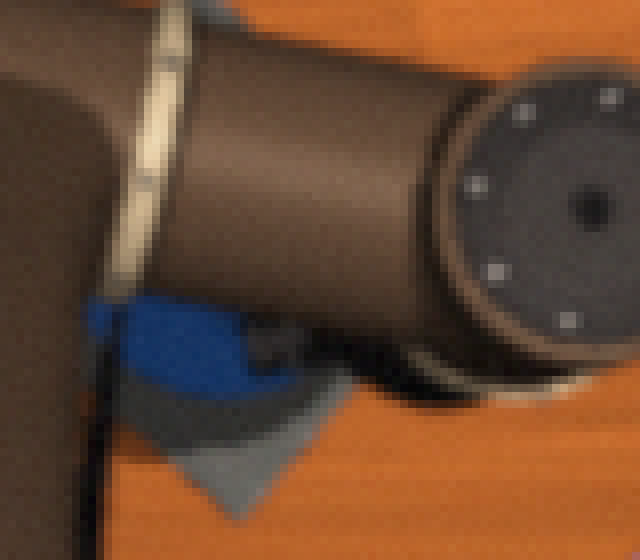

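Run:
```python
from h import *
im=np.load('pics/t6.npz')['image']
for v in range(206,220): print(v,' '.join('%d,%d,%d'%tuple(p) for p in im[v,388:406]))
```

```text
206 51,38,28 53,39,31 57,41,30 55,41,30 56,41,29 62,44,37 60,45,32 64,45,36 58,42,29 64,50,37 66,49,39 65,47,36 67,51,37 67,48,37 70,52,40 69,52,41 75,56,43 73,55,41
207 43,34,26 42,32,23 46,36,28 48,34,26 53,40,31 53,40,31 52,37,30 54,40,28 57,44,33 58,42,32 62,47,35 61,47,36 60,44,32 64,48,34 64,46,36 65,48,36 66,48,35 70,55,42
208 31,29,36 30,27,33 41,34,32 39,31,27 42,30,23 40,26,20 45,33,25 49,37,28 50,37,29 54,41,31 51,39,26 55,40,31 57,41,30 60,45,38 56,41,34 59,46,34 65,47,38 62,46,34
209 22,37,71 23,34,59 21,26,36 22,19,19 28,23,20 28,22,15 31,23,17 36,29,25 42,32,24 40,28,19 39,30,22 42,31,21 43,33,23 48,37,26 51,39,29 53,40,32 52,38,30 57,42,32
210 19,45,82 19,35,64 16,24,36 29,28,32 21,20,21 26,25,25 26,23,22 38,35,29 41,35,31 33,27,27 34,26,22 37,28,24 32,24,19 40,28,20 42,32,25 45,32,26 45,33,26 45,33,25
211 22,49,89 16,36,69 24,29,44 40,38,37 35,35,33 36,33,33 40,35,34 41,39,37 44,42,42 40,37,35 30,24,26 18,16,9 20,12,10 24,19,16 25,17,12 33,26,22 33,25,16 37,28,23
212 19,48,94 23,49,89 29,41,63 46,44,48 45,41,41 43,39,39 48,44,45 48,42,42 45,40,40 39,36,36 29,27,27 15
[... 529 characters left out ...]
23,22,20 13,13,14 12,10,14
216 25,54,102 24,56,101 19,46,89 14,32,60 23,30,44 20,26,40 15,29,49 22,38,58 30,37,55 37,39,50 34,35,36 35,35,37 38,38,36 44,44,42 55,55,53 45,43,41 22,21,23 14,13,13
217 22,53,98 22,52,101 25,53,98 19,47,84 20,41,74 26,45,80 22,43,83 27,49,83 31,45,68 44,47,57 46,45,46 48,48,46 50,49,45 59,59,54 79,77,72 80,78,71 69,54,48 54,36,23
218 23,53,97 29,53,98 22,51,95 24,50,92 32,50,87 30,48,80 34,51,75 37,44,66 42,45,54 48,47,50 48,43,43 49,51,47 59,59,56 80,80,76 96,94,89 108,94,83 125,82,61 131,72,38
219 31,48,82 30,48,76 35,52,78 39,52,71 42,49,64 46,50,60 45,47,53 47,47,51 52,49,50 49,48,45 47,46,41 61,62,56 80,79,73 95,93,90 109,98,91 131,95,76 161,94,52 175,95,42
```

The grey part at top px (391–398, 210–215) is the gripper body's edge, and it fits the reported horizontal position. So the horizontal position is right and the real tip sits higher than the TCP. I'll feel for contact in small steps.

servo_tool([
  [[0, 0, -0.1, 0, 0, 0, 0], [0, 0, -0.2, 0, 0, 0, 0], [0, 0, -0.3, 0, 0, 0, 0], [0, 0, -0.3, 0, 0, 0, 0]],
])

```text
clock: 5.3
position: [0.5136, -0.3046, -0.002]
tool_rot: [-0.0, -0.113, 0.994, 0.0]
wrist_force: [0.1, -0.1, 0.1]
width: -0.0001
```

servo_tool([
  [[0, 0, -0.1, 0, 0, 0, 0], [0, 0, -0.2, 0, 0, 0, 0], [0, 0, -0.2, 0, 0, 0, 0]],
])

```text
clock: 5.6
position: [0.5137, -0.3047, -0.004]
tool_rot: [-0.0, -0.113, 0.994, 0.0]
wrist_force: [-0.4, -1.3, -0.3]
width: 0.0002
```

servo_tool([
  [[0, 0, -0.1, 0, 0, 0, 0], [0, 0, -0.2, 0, 0, 0, 0], [0, 0, -0.2, 0, 0, 0, 0]],
])

```text
clock: 5.9
position: [0.5136, -0.3047, -0.006]
tool_rot: [-0.0, -0.113, 0.994, 0.0]
wrist_force: [0.1, -0.5, 0.1]
width: 0.0
```

Run:
```python
from h import *
s=snap('side','s7.png');im=s['image'][155:200,320:390][:,:,::-1]
cv2.imwrite('pics/c7.png',cv2.resize(im,None,fx=10,fy=10,interpolation=cv2.INTER_NEAREST))
o=manip.get_obs();print(o['position'],o['wrist_force'])
```

```text
[ 0.51366024 -0.30465946 -0.00591792] [-0.2996463  -0.76598778 -0.52811588]
```

View pics/c7.png

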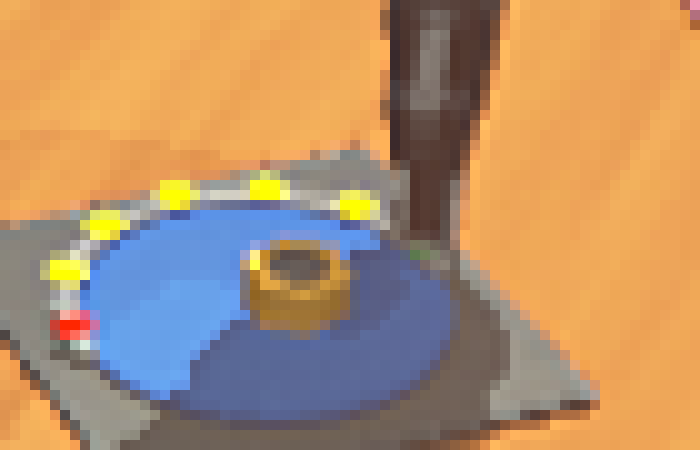

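The tip is now a few mm above the green dot and covers most of it, with no contact force. I'll trace the arc at this height.

servo_tool([
  [[1.5, -0.8, 0, 0, 0, 0, 0], [3.1, -1.2, 0, 0, 0, 0, 0], [3.1, -1.2, 0, 0, 0, 0, 0], [4.8, -1.3, 0, 0, 0, 0, 0], [6.4, -0.9, 0, 0, 0, 0, 0], [6.4, -0.9, 0, 0, 0, 0, 0], [7.8, -0.1, 0, 0, 0, 0, 0], [9.1, 1.0, 0, 0, 0, 0, 0], [9.1, 1.0, 0, 0, 0, 0, 0], [9.1, 1.0, 0, 0, 0, 0, 0]],
])

```text
clock: 6.95
position: [0.6052, -0.2937, -0.0059]
tool_rot: [-0.0, -0.114, 0.994, 0.0]
wrist_force: [-0.9, -0.2, -0.2]
width: -0.0
```

Run:
```python
from h import *
s=snap('side','s8.png');im=s['image'][155:200,315:385][:,:,::-1]
cv2.imwrite('pics/c8.png',cv2.resize(im,None,fx=10,fy=10,interpolation=cv2.INTER_NEAREST))
o=manip.get_obs();print(o['position'],o['wrist_force'])
```

```text
[ 0.60477192 -0.29405048 -0.00593403] [-0.05067569 -0.14714416  0.9117822 ]
```

View pics/c8.png

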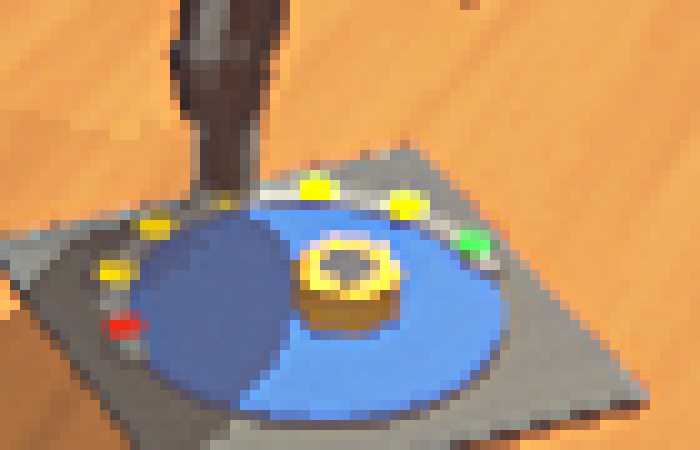

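The tip covers dot 4 at its place on the bead, the plate is unmoved and there is no force. Continuing to red, then lifting.

servo_tool([
  [[0.9, 1.3, 0, 0, 0, 0, 0], [1.5, 2.9, 0, 0, 0, 0, 0], [1.5, 2.9, 0, 0, 0, 0, 0], [1.7, 4.5, 0, 0, 0, 0, 0], [1.5, 6.2, 0, 0, 0, 0, 0], [1.5, 6.2, 0, 0, 0, 0, 0], [0.9, 7.7, 0, 0, 0, 0, 0], [-0.1, 9.1, 0, 0, 0, 0, 0], [-0.1, 9.1, 0, 0, 0, 0, 0], [-0.1, 9.1, 0, 0, 0, 0, 0], [-0.1, 9.1, 0, 0, 0, 0, 0]],
])

```text
clock: 8.1
position: [0.6041, -0.2037, -0.0056]
tool_rot: [0.0, -0.113, 0.994, -0.0]
wrist_force: [0.3, 0.7, 0.2]
width: -0.0003
```

servo_tool([
  [[0, 0, 2, 0, 0, 0, 0], [0, 0, 5, 0, 0, 0, 0], [0, 0, 8, 0, 0, 0, 0], [-1.6, 3.3, 9, 0, 0, 0, 0], [-3.2, 6.6, 9, 0, 0, 0, 0], [-4.8, 9.9, 9, 0, 0, 0, 0], [-6.4, 13.2, 9, 0, 0, 0, 0], [-8, 16.5, 9, 0, 0, 0, 0], [-9.6, 20, 9, 0, 0, 0, 0], [-9.6, 20, 9, 0, 0, 0, 0], [-9.6, 20, 9, 0, 0, 0, 0]],
])

```text
clock: 9.2
position: [0.5081, -0.0031, 0.0846]
tool_rot: [0.0, -0.114, 0.993, 0.0]
wrist_force: [0.7, -0.2, -0.5]
width: 0.0
```

Run:
```python
from h import *
s=snap('side','s9.png');im=s['image'][150:260,260:410][:,:,::-1]
cv2.imwrite('pics/c9.png',cv2.resize(im,None,fx=5,fy=5,interpolation=cv2.INTER_NEAREST))
o=manip.get_obs();p=o['position'];print(p,o['wrist_force'])
for z in (0,.019): print(proj(s,p+[0,0,z]))
print('green',proj(s,(.506,-.004,.043)))
```

```text
[ 0.50826586 -0.00370106  0.08445952] [-0.06132032 -0.01587893  0.05762863]
[330.18044002 209.79669255]
[330.37187381 204.56003429]
green [330.51692328 221.04439008]
```

View pics/c9.png

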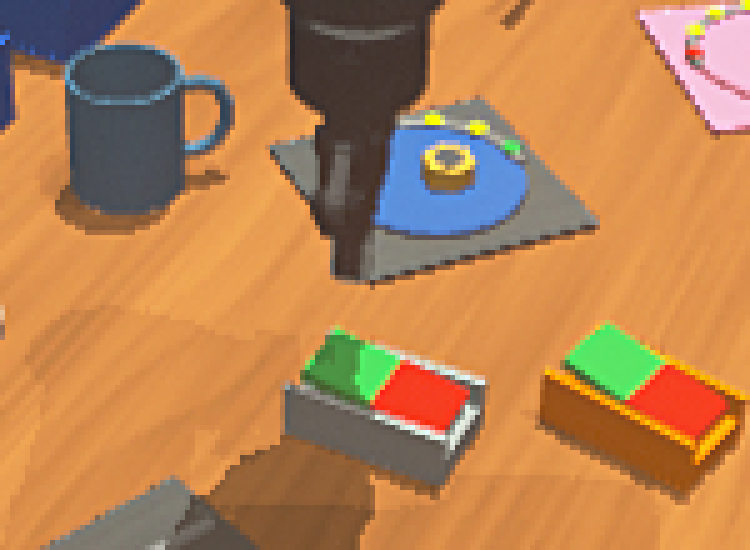

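The tip is above the green half of the grey switch (tip px (330,206), green centre (330,222)). I'll move about 6 mm outward and come down.

servo_tool([
  [[0.6, -0.1, -1, 0, 0, 0, 0], [0.6, -0.1, -2.5, 0, 0, 0, 0], [0.6, -0.1, -4, 0, 0, 0, 0], [0.6, -0.1, -5, 0, 0, 0, 0], [0.6, -0.1, -5.5, 0, 0, 0, 0], [0.6, -0.1, -5.5, 0, 0, 0, 0]],
])

```text
clock: 9.85
position: [0.5135, -0.0054, 0.0282]
tool_rot: [-0.001, -0.113, 0.994, -0.0]
wrist_force: [-0.5, 0.9, -0.2]
width: -0.0004
```

servo_tool([
  [[0, 0, -0.2, 0, 0, 0, 0], [0, 0, -0.4, 0, 0, 0, 0], [0, 0, -0.6, 0, 0, 0, 0], [0, 0, -0.8, 0, 0, 0, 0], [0, 0, -1, 0, 0, 0, 0], [0, 0, -1, 0, 0, 0, 0]],
])

```text
clock: 10.45
position: [0.5142, -0.0045, 0.0193]
tool_rot: [0.0, -0.113, 0.994, 0.0]
wrist_force: [1.1, -0.1, 0.5]
width: -0.0001
```

servo_tool([
  [[0, 0, -0.2, 0, 0, 0, 0], [0, 0, -0.4, 0, 0, 0, 0], [0, 0, -0.4, 0, 0, 0, 0]],
])

```text
clock: 10.75
position: [0.5142, -0.0045, 0.0152]
tool_rot: [0.0, -0.113, 0.994, 0.0]
wrist_force: [2.1, 0.4, 2.7]
width: 0.0003
```

servo_tool([
  [[0, 0, -0.2, 0, 0, 0, 0], [0, 0, -0.3, 0, 0, 0, 0], [0, 0, -0.3, 0, 0, 0, 0]],
])

```text
clock: 11.05
position: [0.5141, -0.0046, 0.0122]
tool_rot: [0.0, -0.113, 0.994, 0.0]
wrist_force: [3.4, 0.0, 2.0]
width: -0.0005
```

servo_tool([
  [[0, 0, -0.1, 0, 0, 0, 0], [0, 0, -0.2, 0, 0, 0, 0], [0, 0, -0.2, 0, 0, 0, 0]],
])

```text
clock: 11.35
position: [0.5143, -0.0046, 0.0115]
tool_rot: [0.001, -0.113, 0.994, -0.0]
wrist_force: [-1.1, 0.6, 17.8]
width: -0.0002
```

17.8 N means it has reached the stop. Lift straight up and check with an enlarged look (last allowed view).

servo_tool([
  [[0, 0, 1, 0, 0, 0, 0], [0, 0, 3, 0, 0, 0, 0], [0, 0, 6, 0, 0, 0, 0], [0, 0, 10, 0, 0, 0, 0], [0, 0, 14, 0, 0, 0, 0], [0, 0, 14, 0, 0, 0, 0], [0, 0, 14, 0, 0, 0, 0]],
])

```text
clock: 12.05
position: [0.5129, -0.0047, 0.1505]
tool_rot: [-0.0, -0.113, 0.994, 0.0]
wrist_force: [-0.5, 0.4, -0.2]
width: 0.0
```

Run:
```python
from h import *
s=snap('side','s10.png');f=lambda i:cv2.resize(i[200:260,305:385][:,:,::-1],(400,300),interpolation=cv2.INTER_NEAREST)
cv2.imwrite('pics/c10.png',np.hstack([f(np.load('pics/side.npz')['image']),f(s['image'])]))
o=manip.get_obs();print(o['position'],o['wrist_force'])
# moved things: dots / bystanders
d=np.abs(s['image'].astype(int)-np.load('pics/side.npz')['image']).sum(2)
hsv=cv2.cvtColor(s['image'],cv2.COLOR_RGB2HSV)
for lo,hi in(((22,120,120),(35,255,255)),((45,100,60),(80,255,255)),((0,170,100),(8,255,255))):
    N,l,st,c=cv2.connectedComponentsWithStats(cv2.inRange(hsv,np.array(lo),np.array(hi)))
    print([c[i].round(1).tolist()+[int(st[i,4])] for i in range(1,N) if st[i,4]>3 and 310<c[i][0]<415 and 160<c[i][1]<250])
```

```text
[ 0.51231072 -0.00489965  0.14939231] [-0.65794412  0.13958602  0.09843106]
[[337.2, 174.0, 10], [346.0, 173.5, 6], [355.1, 175.1, 9], [351.4, 181.3, 14], [346.1, 181.6, 8], [402.4, 237.1, 11]]
[[361.7, 179.0, 7], [382.2, 221.9, 169], [329.6, 224.2, 128]]
[[326.5, 187.0, 6], [343.7, 227.7, 162], [395.5, 230.1, 169]]
```

View pics/c10.png

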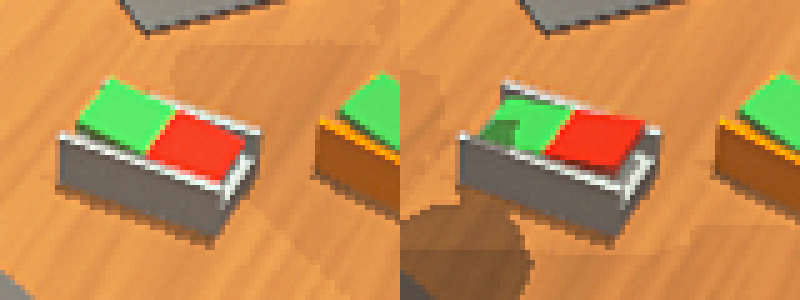

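Green is down and red is up. The dots have not moved and the arm is clear. Handing in.

```bash
python3 -c "
from h import *
print(ticket.job_done())"
```

```text
the job is handed in; nothing more can be done
None
```

I ran the shut fingertips along the bead from the green dot over all five yellow dots to the red dot. Then I pressed the green half of the grey rocker down, lifted clear and handed the job in at about 12 s of the 56 s allowed. No verdict came back.

**Bead run:** I saw no contact force above sensor noise (about 1 N) at any reading. The last side picture shows every dot I could detect within 0.2 px of where it started. Yellow dots 5 and 6 did not register in that last check.

**Rocker:** it came up hard against its stop at 17.8 N, and the last picture shows green down and red up. I did not measure the rocker angle itself. I judge "fully down" from the force and about 8 mm of travel.

**Bystanders:** I did not measure each one for movement. The nut was unmoved in the last check. The arm registered no force except on the rocker.

**Disagreement:** the real fingertips sit about 20 mm higher than the reported tool point. I found this from the side camera and from feeling for contact. I therefore traced with the reported height at −6 mm, which put the real tips a few millimetres above the crest. In the two pictures I took during the run, at dots 1 and 4, the tip was over the dot, to within a few millimetres. The other dots were passed on the reported position alone.

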